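Bolt the specimen carrier with its safety catch held down

ROBOT

A 6-joint arm with a two-finger parallel gripper is mounted at the origin on the work surface. World frame = base frame: x ahead of the robot, y to its left, z up, the work surface at z = 0. Lengths are in m, angles in rad, forces in N, time in s.
With the tool pointing down it reaches from about 0.3 to 0.775 m from the base axis. Payload 14.6 kg.
Tool frame: the origin (TCP) lies on the centre line of the jaws, within the pads' length; the fingertips stand 19 mm ahead of it and the grasp point (between the pads) is the TCP; y points along the fingers, x is the direction in which the jaws open and shut, and the axes are right-handed (so a half turn about y gives the same grasp; the last joint's range is limited). The gripper opens to 94 mm and grips with 3 to 60 N. Pads are 16 mm wide; open, the fingers measure 119 mm over their backs; the gripper's body (75 mm by 177 mm) begins 78 mm behind the grasp point.
Start: joints at [1.205, 0.3, 1.521, -0, 1.321, -0.067], TCP at [0.162, 0.526, 0.2] pointing down, gripper open.
Joint ranges: [-3.03, 3.03], [-0.79, 2.21], [0.23, 2.52], [-1.04, 4.18], [0, 3.07], [-2.55, 2.55]. Speed limits (rad/s): [2.22, 2.22, 2.57, 3.14, 3.14, 3.14].

INTERFACE

Orientations are given as [roll, pitch, yaw] about the fixed x, y, z axes, in that order (R = Rz(yaw) Ry(pitch) Rx(roll)).
In Python, from station import ctrl, optics gives the robot as it stands.
- The arm moves only by the tool jog_arm, never from a script. Its argument "targets" is a list of rows, each a list of 3 entries, a list of its own where there are three numbers: the finger opening in cm, from 0 to 9.4, then the shift along the tool's x, y, z in cm, then the turn about the tool's y in rad. A call has 1 to 10 rows; each row is the pose to reach, as a shift and turn from the pose commanded when the call began, along the tool's axes at that moment; what a row does not reach only later rows make up. A row lasts 1/10 s, in which the tool goes at most 50 mm and 8.59 degrees, less where a joint would pass 70% of its speed; a pose out of reach is approached as far as the arm can. A call with a gripper value outside its range is refused whole. The fingers move at their own pace and stop on an object; "grip_force" is the grip in N (left out, the last holds). Time passes only in rows, so rows that repeat a pose let the fingers close. It gives the time, the measured TCP pose, the force and the opening at its end, in the units of the state.
- ctrl.get_obs(): the state, without advancing time (a new reading comes with each control period).
- optics.camera(name): name is "side" or "top" or "wrist"; returns a dict with "img" (480x640x3 uint8, red, green, blue), "range_z" (480x640 float32, m along the optical axis (not along the pixel's ray), 0 where there is no reading), "camera_matrix" (3x3 intrinsics, pixels), "world_to_cam" (4x4, takes a point from world to camera coordinates); the wrist camera has in their place "mount" (4x4, takes a point from camera to tool coordinates, whose origin is the TCP and whose axes are the tool frame's). Camera axes: x right, y up, looking along -z (the intrinsics and any distortion apply to the point x, -y, -z); pixel columns grow to the right and rows downward; lengths in m; the calibration is good to about 2 mm. A picture is of the moment at which its call begins: read the wrist's pose just before it.
- ctrl.hand_in(): hands the job in, once; it reports no verdict.
The state is a dict: "time_s": time; "qpos": joint angles; "joint_vel": joint speeds; "tau": joint torques, N m; "ee_pos": TCP position; "eef_rot": TCP orientation; "force": force on the tool from outside, world axes, zero at the start; "moment": the same for the moment, N m; "grip_width": finger opening in m.
Only numpy, scipy, OpenCV 4.12 (cv2) and the standard library are available. Lean on these libraries where they do the work, as an engineer would, in place of code of your own. Each camera call takes 0.05 s, during which the arm holds its last target. There are 200 camera calls.

TASK

Bolt the lid of the specimen carrier shut: with one fingertip press the spring catch plate down before the bolt moves off, and keep it down while the other fingertip pushes the bolt's upright tab all the way home through the keeper. Hold it there for a moment, then let go so that the catch springs up and locks the bolt. Grasp and lift nothing, and leave the other things on the carrier and the bench where they stand.

Things in the scene. Friction and masses are not known exactly. Their poses are not given: they have to be found in the camera images.
- carrier: specimen carrier fixed to the bench: a grey tub 184 (x) x 304 (y) x 85 mm high whose top is flat, with a white lid over y -152 to +70 mm and a grey end block beyond. Origin: centre of its underside; x away from the robot, y to the left along the bolt's travel, z up. On the lid, side by side, lie the bolt (line x = +27) and the spring catch plate (line x = -27), both running along y; the keeper that receives the bolt stands on the end block at x = +27, y = +82 to +94.
- bolt (a joint): steel bolt, travel in m along the carrier's +y: 0 fully drawn back, 0.044 fully home through the keeper. It takes about 2 N to slide and stays where left. While the catch is up, the bolt has free play only from 0 to 0.011 and is then stopped by the catch's tooth; at 0.042 to 0.044 the tooth can rise behind it and locks it. In between, the rack on the bolt's flank lets the catch click in again if released.
- bolt_tab (a point): centre of the top edge of the upright steel tab on the bolt, by which it is pushed: tab 24 mm wide (x), 10 mm thick (y), its top 44 mm above the carrier's top (129 mm above the bench). The side to push is its -y face, 5 mm from this point. Behind it (-y) there is nothing but a 3 mm base plate on the lid. It moves with the bolt; at bolt value 0 it is at carrier x +27, y -40 mm.
- catch (a joint): spring safety catch, m pressed straight down: 0 up, 0.007 at its hard stop. The bolt is free once it is pressed 0.0045 or more. The spring gives about 2.7 N at 0 and 6 N at full depth, and lifts it again when let go.
- catch_plate (a point): point on the catch's plate, in its top face, midway across its width: at carrier x -27, y -30 mm, height 115 mm above the bench with the catch up (it goes down with it). The plate is a flat steel strip 28 mm wide (x) and 100 mm long (y, from 50 mm behind to 50 mm ahead of this point), 4 mm thick; a fingertip may slide along it. Pressed fully down, its top is 23 mm above the carrier's top, so that a second fingertip at the same height overlaps the upper 21 mm of the tab.
- jar: screw-cap specimen jar, 36 mm across, 40 mm tall, standing on the carrier's lid; loose, to be left alone; origin at the centre of its underside
- slide_box: blue and white box, 80 x 32 x 34 mm, on the carrier's grey end block; loose, to be left alone; origin at the centre of its underside
- tube_rack: white rack of capped tubes, 60 x 110 x 92 mm, on the bench beside the carrier; loose, to be left alone; origin at the centre of its underside
- reagent: amber bottle, 56 mm across, 115 mm tall, on the bench; loose, to be left alone; origin at the centre of its underside
- beaker: glass beaker, 64 mm across, 70 mm tall, on the bench beyond the carrier; loose, to be left alone; origin at the centre of its underside
- tip_box: box with clear cover, 110 x 76 x 58 mm, on the bench beyond the carrier; loose, to be left alone; origin at the centre of its underside
- timer: flat bench timer, 60 x 70 x 22 mm, on the bench; loose, to be left alone; origin at the centre of its underside

How it is judged:
By the outcome, as a careful person would: the job done as asked, in the order asked, and still so for the second after the job is handed in, with the robot touching nothing.
It also fails if it takes over 32 s, if anything falls off the work surface, if the arm or the gripper's body presses on something with over 40 N, if the wrist force passes 120 N, or if a joint passes its speed limit or range.

## Working session

There is one attempt and no reset: what is moved stays moved. The work goes in short steps, Python scripts to look and compute and a tool call to move; the robot and the scene stay as the last step left them, time stands still between calls to the robot, and variables do not carry over. Pictures are saved under pics/ and viewed, about 8 in all and at most 12, crops included, and the job is handed in when it is done.

Besides the shell and the picture viewer there is one more tool, called after ">>>" as name([rows], argument=value, ...), one row to a line, values as JSON. jog_arm: Moves the arm, as the interface text tells. Its arguments: {"type":"object","properties":{"targets":{"type":"array","items":{"type":"array"}},"grip_force":{"type":"number"}},"required":["targets"]}

```bash
ls; mkdir -p pics; python3 - <<'E'
from station import ctrl, optics
import cv2,numpy as np
s=ctrl.get_obs();print({k:np.round(v,4) for k,v in s.items()})
for n in("top","side"):
    c=optics.camera(n);cv2.imwrite(f"pics/{n}0.png",c["img"][:,:,::-1]);np.savez(f"{n}0.npz",**c)
    print(n,np.round(c["camera_matrix"],1).tolist(),np.round(c["world_to_cam"],3).tolist())
E
```

```text
pics
{'time_s': np.float64(0.0), 'qpos': array([ 1.2054,  0.3004,  1.5216,  0.    ,  1.3207, -0.0666]), 'joint_vel': array([-0.0001, -0.0001,  0.0003, -0.0004,  0.0007,  0.001 ]), 'tau': array([-1.60000e-03, -5.31802e+01, -3.52734e+01,  7.08000e-02,
        2.44000e-02, -1.00000e-04]), 'ee_pos': array([0.1618, 0.5254, 0.1997]), 'eef_rot': array([-1.5707e+00,  1.1000e-03,  1.2719e+00]), 'force': array([-0.7784,  0.4276,  0.3583]), 'moment': array([ 0.0111, -0.0236,  0.0168]), 'grip_width': np.float64(0.0939)}
top [[481.7, 0.0, 317.3], [0.0, 481.7, 236.9], [0.0, 0.0, 1.0]] [[0.022, -1.0, 0.018, 0.031], [0.989, 0.025, 0.147, -0.594], [-0.147, 0.015, 0.989, -1.162], [0.0, 0.0, 0.0, 1.0]]
side [[617.7, 0.0, 309.8], [0.0, 617.7, 242.7], [0.0, 0.0, 1.0]] [[0.991, -0.134, -0.024, -0.546], [0.105, 0.644, 0.758, -0.172], [-0.086, -0.754, 0.652, -1.347], [0.0, 0.0, 0.0, 1.0]]
```

View pics/top0.png

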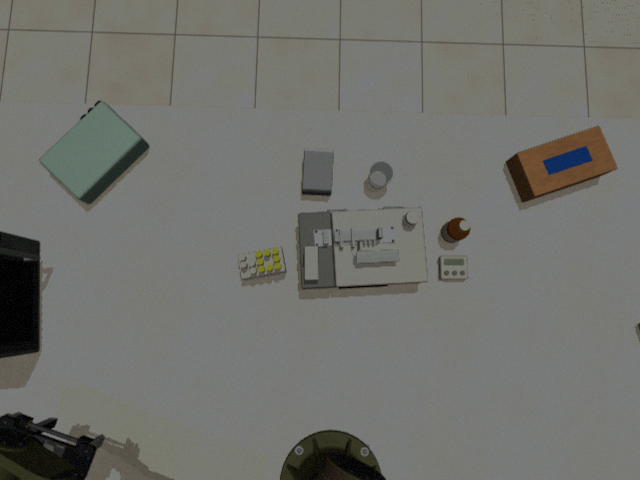

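View pics/side0.png

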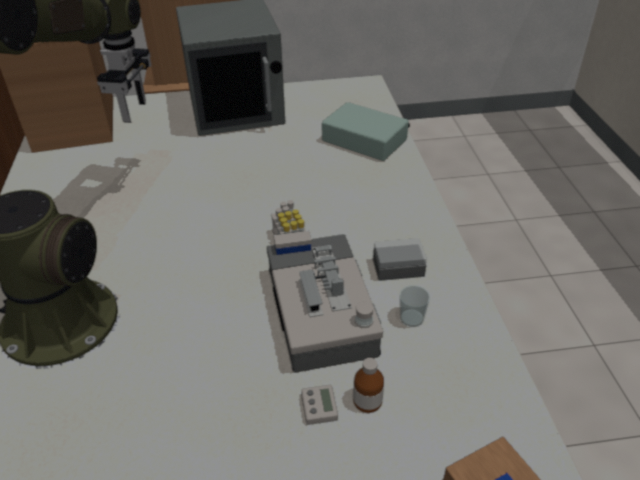

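The top picture shows the carrier at columns 298–427, rows 207–289, with the tab near (380,234), the plate near (377,256), the keeper near (322,237), the jar at (410,217) and the slide box at (311,263). The side picture agrees with this. Next I measure the pose from depth.

```bash
cat > h.py <<'E'
import numpy as np,cv2
def cloud(c,T=None):
    K=c["camera_matrix"];d=c["range_z"];v,u=np.mgrid[:480,:640]
    p=np.stack([(u-K[0,2])/K[0,0]*d,-(v-K[1,2])/K[1,1]*d,-d],-1)
    if T is None:T=np.linalg.inv(c["world_to_cam"])
    P=p@T[:3,:3].T+T[:3,3];P[d==0]=np.nan;return P
E
python3 - <<'E'
from h import *
for n in("top","side"):
    c=np.load(n+"0.npz");P=cloud(c);Q=P.reshape(-1,3)
    m=(Q[:,0]>.3)&(Q[:,0]<.8)&(abs(Q[:,1])<.3)
    t=Q[m&(abs(Q[:,2]-.085)<.006)]
    h=Q[m&(abs(Q[:,2])<.01),2];print(n,"bench",np.median(h),"top z",np.median(t[:,2]),len(t))
    mask=np.zeros((400,700),np.uint8)
    ij=((t[:,:2]-[.3,-.35])*1000).astype(int);mask[ij[:,0].clip(0,399),ij[:,1].clip(0,699)]=255
    mask=cv2.morphologyEx(mask,cv2.MORPH_CLOSE,np.ones((9,9)));mask=cv2.morphologyEx(mask,cv2.MORPH_OPEN,np.ones((15,15)))
    k=max(cv2.findContours(mask,0,2)[0],key=cv2.contourArea)
    r=cv2.minAreaRect(k);print("rect (y,x mm)",r[0][0]-350,r[0][1]+300,r[1],r[2])
    g=Q[m&(Q[:,2]>.1)&(Q[:,2]<.14)]
    # label tall bits
    a=np.zeros((400,700),np.uint8);ij=((g[:,:2]-[.3,-.35])*1000).astype(int);a[ij[:,0],ij[:,1]]=255
    a=cv2.dilate(a,np.ones((5,5)));L=cv2.connectedComponents(a)[1];l=L[ij[:,0],ij[:,1]]
    for i in range(1,L.max()+1):
        q=g[l==i]
        if len(q)>15:print(len(q),np.round(q.min(0),3),np.round(q.max(0),3),np.round(np.median(q,0),3))
E
```

```text
top bench -0.00015600208273724991 top z 0.08506572941502455 7612
rect (y,x mm) -63.63720703125 566.4619445800781 (184.3494873046875, 303.7751159667969) 85.69552612304688
472 [0.483 0.042 0.109] [0.564 0.075 0.125] [0.521 0.059 0.119]
511 [ 0.526 -0.144  0.101] [ 0.559 -0.045  0.12 ] [ 0.543 -0.095  0.115]
448 [ 0.563 -0.106  0.1  ] [0.609 0.004 0.133] [ 0.591 -0.046  0.104]
76 [0.57  0.02  0.102] [0.604 0.033 0.113] [0.587 0.026 0.107]
48 [ 0.61  -0.3    0.101] [ 0.633 -0.29   0.119] [ 0.621 -0.294  0.114]
173 [ 0.62  -0.192  0.101] [ 0.652 -0.161  0.13 ] [ 0.635 -0.176  0.124]
side bench 0.0005980477490143965 top z 0.08558745761118958 7367
rect (y,x mm) -63.98382568359375 564.9715270996094 (183.89610290527344, 307.40625) 85.84036254882812
556 [0.482 0.039 0.1  ] [0.562 0.082 0.124] [0.522 0.05  0.118]
1058 [ 0.524 -0.148  0.1  ] [0.608 0.008 0.132] [ 0.563 -0.082  0.114]
90 [0.569 0.018 0.1  ] [0.603 0.038 0.111] [0.586 0.026 0.106]
50 [ 0.607 -0.3    0.101] [ 0.631 -0.288  0.119] [ 0.62  -0.296  0.115]
300 [ 0.619 -0.196  0.1  ] [ 0.651 -0.161  0.13 ] [ 0.634 -0.184  0.123]
```

>>> jog_arm([
  [4.2,[-49.8,0,-58.1],1.197],
  [4.2,[-49.8,0,-58.1],1.197],
  [4.2,[-49.8,0,-58.1],1.197],
  [4.2,[-49.8,0,-58.1],1.197],
  [4.2,[-49.8,0,-58.1],1.197],
  [4.2,[-49.8,0,-58.1],1.197],
  [4.2,[-49.8,0,-58.1],1.197],
  [4.2,[-49.8,0,-58.1],1.197],
  [4.2,[-49.8,0,-58.1],1.197],
  [4.2,[-49.8,0,-58.1],1.197],
])

```text
time_s: 1.1
ee_pos: [0.4295, 0.1008, 0.2003]
eef_rot: [-1.571, -0.0, 0.075]
force: [-0.2, 1.4, 0.3]
grip_width: 0.042
```

```bash
python3 - <<'E'
from h import *
for n in("top","side"):
    Q=cloud(np.load(n+"0.npz")).reshape(-1,3)
    q=Q[(Q[:,2]>.122)&(Q[:,0]>.57)&(Q[:,0]<.62)&(Q[:,1]>-.14)&(Q[:,1]<.0)]
    c,s=np.cos(.075),np.sin(.075);d=q[:,:2]-[.5658,-.0638];e=np.c_[d@[c,s],d@[-s,c]]*1e3
    print(n,len(q),q[:,2].max(),"tab carrier xy",e.min(0),e.max(0),np.median(e,0))
E
```

```text
top 45 0.13299159175241737 tab carrier xy [ 16.31675942 -43.62050629] [ 39.69125857 -33.64709979] [ 29.09759098 -38.45702771]
side 68 0.1321611874083839 tab carrier xy [ 14.81996148 -46.18190338] [ 39.26243426 -29.77690348] [ 26.07114431 -40.02298034]
```

>>> jog_arm([
  [4.2,[12.4,0,-23.2],0],
  [4.2,[12.4,0,-23.2],0],
  [4.2,[12.4,0,-23.2],0],
  [4.2,[12.4,0,-23.2],0],
  [4.2,[12.4,0,-23.2],0],
  [4.2,[12.4,0,-23.2],0],
  [4.2,[12.4,0,-23.2],0],
  [4.2,[12.4,0,-23.2],0],
])

```text
time_s: 1.9
ee_pos: [0.5694, -0.1182, 0.1999]
eef_rot: [-1.57, 0.001, 0.075]
force: [0.1, 0.4, -0.9]
grip_width: 0.0421
```

```bash
python3 - <<'E'
from station import ctrl, optics
from h import *
s=ctrl.get_obs();print(s["ee_pos"],s["eef_rot"])
c=optics.camera("wrist");np.savez("w1.npz",**c);cv2.imwrite("pics/w1.png",c["img"][:,:,::-1])
print(np.round(c["mount"],3).tolist())
E
```

```text
[ 0.56942782 -0.11821209  0.19993497] [-1.57028689e+00  8.05062894e-04  7.52933308e-02]
[[1.0, 0.001, -0.0, 0.001], [-0.001, 0.268, -0.964, -0.184], [-0.001, 0.964, 0.268, 0.078], [0.0, 0.0, 0.0, 1.0]]
```

View pics/w1.png

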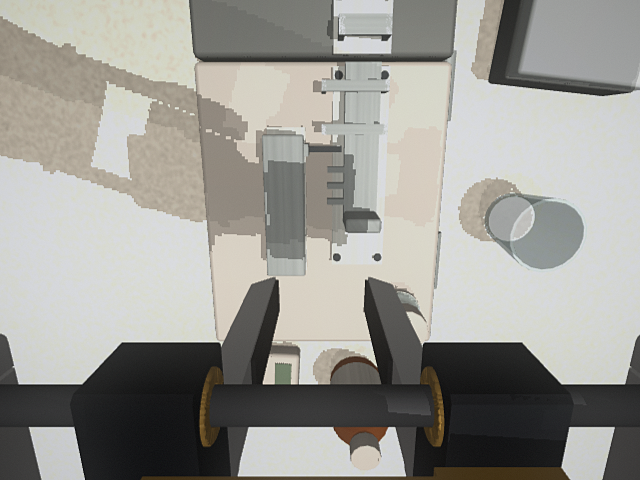

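The wrist view shows the left finger (tip ≈(265,285)) in line with the plate (columns 263–305) and the right finger (tip ≈(378,285)) in line with the tab (345–382, row 222). I'll check both numerically in tool coordinates.

```bash
python3 - <<'E'
from h import *
c=np.load("w1.npz");P=cloud(c,c["mount"]);Q=P.reshape(-1,3)*1e3 # tool mm; y down
ok=~np.isnan(Q[:,0])
def f(n,m):
    q=Q[m&ok];print(n,len(q),np.percentile(q,1,0).round(1),np.percentile(q,99,0).round(1),np.median(q,0).round(1))
zz=200-Q[:,1]
f("tab",(abs(zz-129)<3)&(abs(Q[:,0]-27)<25)&(Q[:,2]>0)&(Q[:,2]<50))
f("plate",(abs(zz-115)<3)&(abs(Q[:,0]+27)<25)&(Q[:,2]>-40)&(Q[:,2]<100))
f("Lfinger",(Q[:,1]>5)&(Q[:,1]<35)&(Q[:,0]<0)&(abs(Q[:,2])<20))
f("Rfinger",(Q[:,1]>5)&(Q[:,1]<35)&(Q[:,0]>0)&(abs(Q[:,2])<20))
f("top",(abs(zz-85)<5)&(abs(Q[:,0])<100)&(Q[:,2]>-20)&(Q[:,2]<200))
E
```

```text
tab 514 [17.3 69.8 11.9] [40.1 73.4 21.5] [28.7 71.3 17.1]
plate 5679 [-38.7  83.5 -23. ] [-11.   86.8  74.4] [-24.8  85.1  29.9]Traceback (most recent call last):
  File "<stdin>", line 9, in <module>
  File "<stdin>", line 5, in f
    return _quantile_unchecked(
        a, q, axis, out, overwrite_input, method, keepdims, weights)
    return _ureduce(a,
                    func=_quantile_ureduce_func,
    ...<5 lines>...
                    overwrite_input=overwrite_input,
                    method=method)
    r = func(a, **kwargs)
    result = _quantile(arr,
                       quantiles=q,
    ...<2 lines>...
                       out=out,
                       weights=wgt)
    slices_having_nans = np.isnan(arr[-1, ...])
                                  ~~~^^^^^^^^^
IndexError: index -1 is out of bounds for axis 0 with size 0
```

>>> jog_arm([
  [4.2,[0.2,0,-0.2],0],
  [4.2,[0.2,3,-0.2],0],
  [4.2,[0.2,5,-0.2],0],
  [4.2,[0.2,6.2,-0.2],0],
  [4.2,[0.2,6.2,-0.2],0],
  [4.2,[0.2,6.2,-0.2],0],
  [4.2,[0.2,6.2,-0.2],0],
])

```text
time_s: 2.65
ee_pos: [0.5726, -0.121, 0.1395]
eef_rot: [-1.571, -0.002, 0.075]
force: [-0.4, -0.2, 0.5]
grip_width: 0.0422
```

```bash
python3 - <<'E'
from station import ctrl, optics
from h import *
s=ctrl.get_obs();print(s["ee_pos"],s["eef_rot"],s["force"])
c=optics.camera("wrist");np.savez("w2.npz",**c);cv2.imwrite("pics/w2.png",c["img"][:,:,::-1])
P=cloud(c,c["mount"]);Q=P.reshape(-1,3)*1e3;h=s["ee_pos"][2]*1e3-Q[:,1]
for n,m in(("tab",(abs(h-129)<2)&(abs(Q[:,0]-27)<18)&(Q[:,2]>5)&(Q[:,2]<50)),("plate",(abs(h-115)<3)&(abs(Q[:,0]+27)<25)&(Q[:,2]>15)&(Q[:,2]<100))):
    q=Q[m];print(n,len(q),np.percentile(q,1,0).round(1),np.percentile(q,99,0).round(1))
E
```

```text
[ 0.57262538 -0.12097188  0.13953276] [-1.57142227 -0.00176923  0.07522697] [-0.37780226 -0.19858706  0.51538802]
tab 808 [14.1  9.3 14.9] [37.  12.4 24.6]
plate 6287 [-41.7  23.   15.6] [-13.   26.3  78.1]
```

View pics/w2.png

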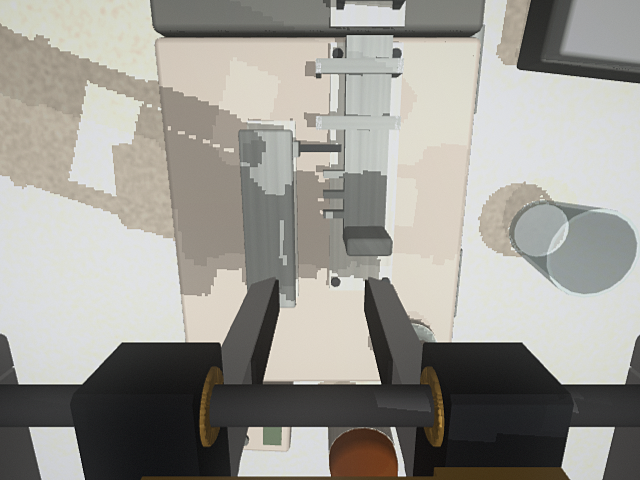

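Picture: the left finger is over the plate (columns 243–297) and the right finger is about 7 mm behind the tab (344–392, row 255). Everything stands clear. Next I press the catch.

>>> jog_arm([
  [4.2,[0,0.3,0],0],
  [4.2,[0,0.6,0],0],
  [4.2,[0,0.8,0],0],
  [4.2,[0,1.0,0],0],
  [4.2,[0,1.1,0],0],
  [4.2,[0,1.2,0],0],
  [4.2,[0,1.2,0],0],
  [4.2,[0,1.2,0],0],
  [4.2,[0,1.2,0],0],
])

```text
time_s: 3.6
ee_pos: [0.5721, -0.121, 0.1263]
eef_rot: [-1.571, -0.0, 0.075]
force: [-0.4, 0.1, 0.4]
grip_width: 0.0421
```

```bash
python3 - <<'E'
from station import ctrl, optics
from h import *
s=ctrl.get_obs();print(s["ee_pos"],s["eef_rot"],s["force"],s["moment"],s["tau"])
c=optics.camera("wrist");np.savez("w3.npz",**c);cv2.imwrite("pics/w3.png",c["img"][:,:,::-1])
P=cloud(c,c["mount"]);Q=P.reshape(-1,3)*1e3;h=s["ee_pos"][2]*1e3-Q[:,1]
m=(abs(Q[:,0]+27)<8)&(Q[:,2]>20)&(Q[:,2]<70)
print("plate h",np.percentile(h[m],[5,25,50,75,95]))
for n in("side","top"):
    d=optics.camera(n);np.savez(n+"3.npz",**d)
    W=cloud(d).reshape(-1,3);e=W[:,:2]-[.5658,-.0638];a=.075
    x=e@[np.cos(a),np.sin(a)]*1e3;y=e@[-np.sin(a),np.cos(a)]*1e3
    m=(abs(x+27)<8)&(y>-30)&(y<10);print(n,"plate h",np.percentile(W[m,2],[5,25,50,75,95]).round(4))
    W=cloud(np.load(n+"0.npz")).reshape(-1,3);e=W[:,:2]-[.5658,-.0638]
    x=e@[np.cos(a),np.sin(a)]*1e3;y=e@[-np.sin(a),np.cos(a)]*1e3
    m=(abs(x+27)<8)&(y>-30)&(y<10);print(n,"before",np.percentile(W[m,2],[5,25,50,75,95]).round(4))
    if n=="side":
        cv2.imwrite("pics/side3.png",cv2.resize(d["img"][200:380,230:430,::-1],None,fx=4,fy=3.3))
E
```

```text
[ 0.57212402 -0.12102273  0.12632767] [-1.57083446e+00 -9.71615316e-05  7.49993919e-02] [-0.36072579  0.05447559  0.36391088] [-0.0944588   0.10132619 -0.00139597] [-1.80748495e-03 -5.93676138e+01 -3.34055865e+01  5.99558651e-02
  4.02785407e-02  1.73388173e-05]
plate h [114.41051174 235.40530445 247.50642938 252.41216179 253.24807864]
side plate h [0.1153 0.4074 0.4283 0.4489 0.4616]
side before [0.1128 0.1147 0.1157 0.1169 0.1182]
top plate h [0.1131 0.1155 0.4096 0.4595 0.463 ]
top before [0.1114 0.1132 0.1143 0.1156 0.118 ]
```

View pics/side3.png

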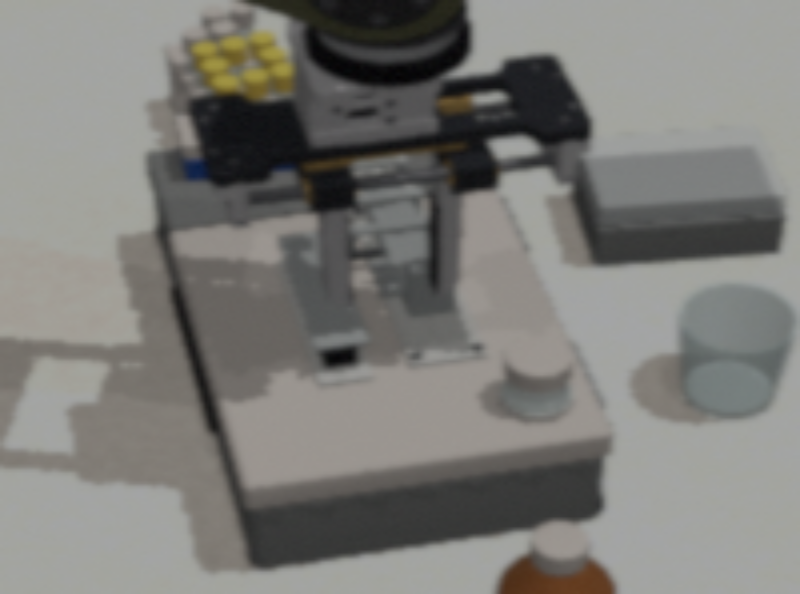

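```bash
python3 - <<'E'
from h import *
for w in("w2","w3"):
    c=np.load(w+".npz");P=cloud(c,c["mount"])*1e3
    for u,v in((272,284),(274,288),(272,300),(262,300),(372,284),(375,290),(375,300),(250,350),(395,350)):print(w,u,v,P[v,u].round(1))
    z0=139.5 if w=="w2" else 126.3
    Q=P.reshape(-1,3);h=z0-Q[:,1];m=(abs(Q[:,0]+27)<8)&(Q[:,2]>20)&(Q[:,2]<70)&(h<130)&(h>95);print("plate",np.percentile(h[m],[5,50,95]),m.sum())
    m=(Q[:,0]>45)&(Q[:,0]<62)&(Q[:,2]>20)&(Q[:,2]<70)&(h<95);print("lid",np.median(h[m]))
E
python3 - <<'E'
import cv2
cv2.imwrite('pics/w3c.png',cv2.resize(cv2.imread('pics/w3.png')[100:400,180:460],None,fx=2,fy=2))
E
```

```text
w2 272 284 [-22.  -15.    9.5]
w2 274 288 [-21.  -16.3   8.1]
w2 272 300 [-20.5 -28.7   7.7]
w2 262 300 [-24.2 -32.3   9.3]
w2 372 284 [ 24.2 -14.6   9.3]
w2 375 290 [ 24.6 -22.5   9.6]
w2 375 300 [ 23.2 -32.9   9.5]
w2 250 350 [-22.4 -71.4   9.3]
w2 395 350 [ 24.5 -71.7   9.4]
plate [113.90006031 114.96397619 116.06216826] 2774
lid 84.89682054351634
w3 272 284 [-22.  -15.2   9.6]
w3 274 288 [-20.9 -17.1   8.4]
w3 272 300 [-20.3 -29.7   8.1]
w3 262 300 [-24.  -33.3   9.7]
w3 372 284 [ 24.3 -14.    9.1]
w3 375 290 [ 24.7 -21.7   9.3]
w3 375 300 [ 23.3 -32.1   9.1]
w3 250 350 [-22.1 -72.8  10.2]
w3 395 350 [ 24.5 -71.9   9.6]
plate [113.82933425 114.89425786 115.96140511] 3115
lid 84.99211703657974
```

View pics/w3c.png

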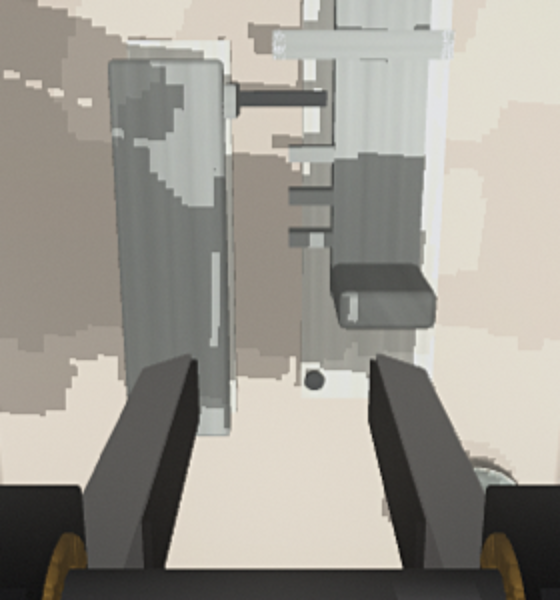

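The plate is still up at 114.9 mm and there is no force, so the fingertips appear to end higher than the nominal 19 mm. I'll go down in small, force-watched steps.

>>> jog_arm([
  [4.2,[0,0.2,0],0],
  [4.2,[0,0.4,0],0],
  [4.2,[0,0.5,0],0],
  [4.2,[0,0.5,0],0],
  [4.2,[0,0.5,0],0],
])

```text
time_s: 4.25
ee_pos: [0.5721, -0.121, 0.1212]
eef_rot: [-1.571, 0.0, 0.075]
force: [-0.4, -0.6, 0.9]
grip_width: 0.0422
```

```bash
cat > look.py <<'E'
import sys
from station import ctrl, optics
from h import *
s=ctrl.get_obs();print(s["ee_pos"].round(4),s["force"].round(2),s["moment"].round(3))
c=optics.camera("wrist");np.savez(sys.argv[1]+".npz",**c);cv2.imwrite("pics/"+sys.argv[1]+".png",c["img"][:,:,::-1])
P=cloud(c,c["mount"])*1e3;Q=P.reshape(-1,3);h=s["ee_pos"][2]*1e3-Q[:,1]
m=(abs(Q[:,0]+27)<8)&(Q[:,2]>15)&(Q[:,2]<70)&(h<125)&(h>98);print("plate h",np.percentile(h[m],[5,50,95]).round(1),m.sum())
m=(h>125)&(h<133)&(abs(Q[:,0]-27)<15)&(Q[:,2]>11)&(Q[:,2]<60);print("tab z",np.percentile(Q[m,2],[2,98]).round(1),m.sum())
for a,b in((-30,-18),(18,30)):
    m=(Q[:,0]>a)&(Q[:,0]<b)&(Q[:,2]<11)&(Q[:,2]>5)&(h>118);print("finger tip y",np.percentile(Q[m,1],[95,99.5]).round(1) if m.any() else None,m.sum())
E
python3 look.py w4
```

```text
[ 0.5721 -0.121   0.1212] [-0.41 -0.63  0.88] [-0.05   0.05  -0.019]
plate h [113.9 114.9 116. ] 3592
tab z [14.8 24.5] 1042
finger tip y [-16.7  -7.5] 3461
finger tip y [-16.3  -7.1] 3099
```

>>> jog_arm([
  [4.2,[0,0.3,0],0],
  [4.2,[0,0.6,0],0],
  [4.2,[0,0.9,0],0],
  [4.2,[0,1.1,0],0],
  [4.2,[0,1.1,0],0],
  [4.2,[0,1.1,0],0],
])

```text
time_s: 4.9
ee_pos: [0.5721, -0.121, 0.1103]
eef_rot: [-1.571, -0.0, 0.075]
force: [-0.3, -0.6, -0.0]
grip_width: 0.042
```

```bash
python3 look.py w5
```

```text
[ 0.5721 -0.121   0.1103] [-0.33 -0.61 -0.04] [0.    0.108 0.015]
plate h [113.9 114.9 116. ] 4001
tab z [15.  24.5] 1178
finger tip y [-17.4  -8.9] 3455
finger tip y [-17.8  -9.1] 3085
```

>>> jog_arm([
  [4.2,[0,0.2,0],0],
  [4.2,[0,0.4,0],0],
  [4.2,[0,0.5,0],0],
  [4.2,[0,0.5,0],0],
  [4.2,[0,0.5,0],0],
])

```text
time_s: 5.45
ee_pos: [0.5722, -0.1211, 0.1054]
eef_rot: [-1.571, -0.0, 0.075]
force: [0.7, 1.0, 4.5]
grip_width: 0.0419
```

```bash
python3 look.py w6
```

```text
[ 0.5722 -0.1211  0.1054] [0.65 0.95 4.5 ] [-0.173  0.207  0.04 ]
plate h [109.4 110.5 111.5] 4028
tab z [14.8 24.6] 1236
finger tip y [-21.1 -13.7] 3371
finger tip y [-21.3 -13.6] 3010
```

The plate is now at 110.5 mm with 4.5 N, so the true tip is about 5 mm above the TCP. I press on to nearly full depth.

>>> jog_arm([
  [4.2,[0,0.1,0],0],
  [4.2,[0,0.2,0],0],
  [4.2,[0,0.25,0],0],
  [4.2,[0,0.25,0],0],
])

```text
time_s: 5.9
ee_pos: [0.5722, -0.1211, 0.1029]
eef_rot: [-1.571, -0.0, 0.075]
force: [-0.4, -1.1, 5.8]
grip_width: 0.0421
```

```bash
python3 look.py w7
```

```text
[ 0.5722 -0.1211  0.1029] [-0.42 -1.1   5.76] [-0.215  0.205  0.001]
plate h [107.  108.1 111.2] 4036
tab z [15.1 24.6] 1282
finger tip y [-22.9 -15.8] 3319
finger tip y [-23.  -15.6] 2978
```

>>> jog_arm([
  [4.2,[0,0.02,0.4],0],
  [4.2,[0,0.02,0.8],0],
  [4.2,[0,0.02,1.3],0],
  [4.2,[0,0.02,1.8],0],
  [4.2,[0,0.02,2.3],0],
  [4.2,[0,0.02,2.8],0],
  [4.2,[0,0.02,3.3],0],
  [4.2,[0,0.02,3.8],0],
  [4.2,[0,0.02,4.2],0],
  [4.2,[0,0.02,4.5],0],
])

```text
time_s: 6.95
ee_pos: [0.569, -0.0771, 0.103]
eef_rot: [-1.573, -0.001, 0.075]
force: [0.7, -8.5, 7.0]
grip_width: 0.0418
```

```bash
python3 look.py w8
```

```text
[ 0.569  -0.0771  0.103 ] [ 0.69 -8.47  6.99] [-1.665  0.148  0.095]
plate h [106.9 108.1 111.3] 1400
tab z [11.2 19.5] 1139
finger tip y [-22.8 -15.9] 3313
finger tip y [-27.7 -21.8] 2871
```

>>> jog_arm([
  [4.2,[0,0,0.2],0],
  [4.2,[0,0,0.35],0],
  [4.2,[0,0,0.45],0],
  [4.2,[0,0,0.5],0],
  [4.2,[0,0,0.5],0],
])

```text
time_s: 7.5
ee_pos: [0.5688, -0.0728, 0.103]
eef_rot: [-1.574, -0.001, 0.074]
force: [-0.2, -11.2, 6.1]
grip_width: 0.0418
```

```bash
sed -i 's/Q\[:,2\]>11)&(Q\[:,2\]<60/Q[:,2]>4)\&(h<131)\&(Q[:,2]<60/' look.py; python3 look.py w9; python3 - <<'E'
from h import *
a=.0749
for w,e in(("w7",(.5722,-.1211,.1029)),("w8",(.569,-.0771,.103))):
    pass
from station import ctrl
e=ctrl.get_obs()["ee_pos"]
for w,e in(("w7",np.array((.5722,-.1211,.1029))),("w9",e)):
    c=np.load(w+".npz");Q=cloud(c,c["mount"]).reshape(-1,3);h=e[2]-Q[:,1]
    m=(h>.127)&(h<.131)&(Q[:,0]>.034)&(Q[:,0]<.037)&(Q[:,2]>-.005)&(Q[:,2]<.06)
    p=Q[m,2]+e[:2]@[-np.sin(a),np.cos(a)];print(w,np.percentile(p,[2,50,98]).round(4),m.sum())
E
```

```text
[ 0.5688 -0.0728  0.103 ] [ -0.19 -11.19   6.08] [-2.294  0.028 -0.095]
plate h [106.7 107.9 109.3] 1098
tab z [ 8.1 19.4] 1354
finger tip y [-22.8 -15.7] 3322
finger tip y [-27.7 -23.3] 2888
w7 [-0.1483 -0.1436 -0.1393] 146
w9 [-0.1053 -0.1005 -0.096 ] 142
```

Measured bolt travel is about 43.1 mm. I push a little more to find the end stop.

>>> jog_arm([
  [4.2,[0,0,0.1],0],
  [4.2,[0,0,0.2],0],
  [4.2,[0,0,0.25],0],
  [4.2,[0,0,0.25],0],
])

```text
time_s: 7.95
ee_pos: [0.5688, -0.0724, 0.1032]
eef_rot: [-1.577, -0.002, 0.073]
force: [1.5, -25.5, 5.3]
grip_width: 0.0419
```

```bash
python3 look.py w10; python3 - <<'E'
from h import *
from station import ctrl
a=.0749;e=ctrl.get_obs()["ee_pos"]
c=np.load("w10.npz");Q=cloud(c,c["mount"]).reshape(-1,3);h=e[2]-Q[:,1]
m=(h>.127)&(h<.131)&(Q[:,0]>.034)&(Q[:,0]<.037)&(Q[:,2]>-.005)&(Q[:,2]<.06)
p=Q[m,2]+e[:2]@[-np.sin(a),np.cos(a)];print(np.percentile(p,[2,50,98]).round(4),m.sum())
E
```

```text
[ 0.5688 -0.0724  0.1032] [  1.48 -25.51   5.28] [-4.857 -0.22  -0.564]
plate h [106.9 108.1 109.2] 1061
tab z [ 8.1 19.1] 1326
finger tip y [-23.1 -16. ] 3327
finger tip y [-27.2 -22.9] 2897
[-0.105  -0.1001 -0.096 ] 143
```

The end stop is reached: force is 25 N with only 0.4 mm of motion, and the plate is still down. I ease the push, hold, then let go straight up.

>>> jog_arm([
  [4.2,[0,0,-0.1],0],
  [4.2,[0,0,-0.2],0],
  [4.2,[0,0,-0.2],0],
  [4.2,[0,0,-0.2],0],
  [4.2,[0,0,-0.2],0],
  [4.2,[0,0,-0.2],0],
  [4.2,[0,0,-0.2],0],
  [4.2,[0,0,-0.2],0],
  [4.2,[0,0,-0.2],0],
  [4.2,[0,0,-0.2],0],
])

```text
time_s: 9.0
ee_pos: [0.5688, -0.0726, 0.103]
eef_rot: [-1.574, -0.001, 0.074]
force: [1.1, -13.1, 5.5]
grip_width: 0.0419
```

>>> jog_arm([
  [4.2,[0,-0.3,0],0],
  [4.2,[0,-0.6,0],0],
  [4.2,[0,-1.0,0],0],
  [4.2,[0,-1.4,-0.2],0],
  [4.2,[0,-2.5,-0.4],0],
  [4.2,[0,-5,-0.5],0],
  [4.2,[0,-8,-0.5],0],
  [4.2,[0,-10,-0.5],0],
  [4.2,[0,-10,-0.5],0],
  [4.2,[0,-10,-0.5],0],
])

```text
time_s: 10.0
ee_pos: [0.5685, -0.0754, 0.2022]
eef_rot: [-1.571, 0.0, 0.075]
force: [-0.1, 0.4, -0.7]
grip_width: 0.0419
```

```bash
python3 look.py w11; python3 - <<'E'
from h import *
from station import ctrl
a=.0749;s=ctrl.get_obs();e=s["ee_pos"];print(s["eef_rot"])
c=np.load("w11.npz");Q=cloud(c,c["mount"]).reshape(-1,3);h=e[2]-Q[:,1]
m=(h>.127)&(h<.131)&(Q[:,0]>.02)&(Q[:,0]<.037)&(Q[:,2]>-.005)&(Q[:,2]<.06)
p=Q[m,2]+e[:2]@[-np.sin(a),np.cos(a)];print(np.percentile(p,[2,50,98]).round(4),m.sum())
E
```

```text
[ 0.5685 -0.0754  0.2022] [-0.08  0.35 -0.75] [-0.119  0.071  0.045]
plate h [113.5 114.8 115.9] 594
tab z [12.8 21.9] 499
finger tip y [-16.4  -7.2] 3484
finger tip y [-16.3  -7.1] 3091
[-1.57026458e+00  1.39872986e-03  7.51450356e-02]
[-0.1049 -0.1004 -0.096 ] 322
```

View pics/w11.png

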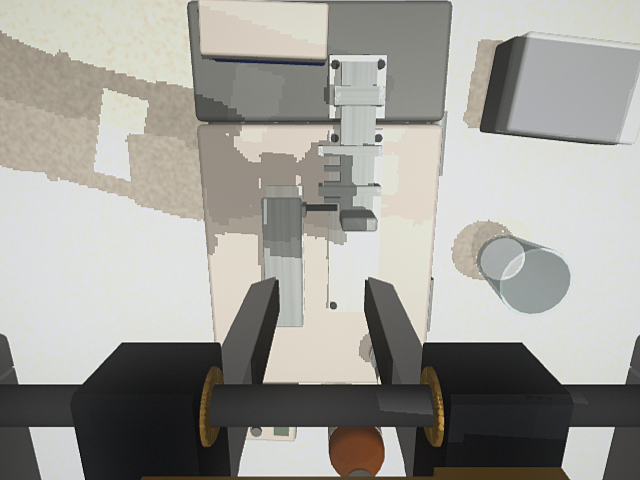

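The picture shows the bolt through the keeper (row 95), the tab at (358,220), and the plate back up at 114.8 mm. The catch tooth (row 208) stands behind the last rack tooth, the slide box and bench items are unmoved, and the gripper is clear.

```bash
python3 -c "
from station import ctrl
print(ctrl.hand_in())"
```

```text
the job is handed in; nothing more can be done
None
```

The lid is bolted and, by my last measurements, locked. I handed the job in at about 10 s; the hand-in gave no verdict.

- **Catch:** One fingertip pressed the catch plate to about 6.9 of its 7 mm before the other fingertip touched the bolt tab. The plate stayed down through the whole push.
- **Bolt:** The other fingertip pushed the tab until the bolt hit its end stop, where the push force rose to about 25 N. I eased that to about 13 N, held for about 1 s, then lifted straight up.
- **Last checks:** The bolt is through the keeper. The catch plate is back up at 114.8 mm (115 mm when up), with its tooth behind the bolt's rack. The gripper is clear of everything, with forces near zero. The slide box, beaker, tip box and bottle looked unmoved in the last wrist view; I did not take a last full-scene picture, so I did not recheck the tube rack, and the jar and timer were only partly in view.

Two measurements disagreed with what was given:
- **Fingertip position:** The fingertips were about 5 mm behind the TCP, not 19 mm ahead as stated. I found the real contact height by going down in small steps while watching the force.
- **Bolt travel:** Camera depth gave 43.2–43.5 mm, against 44 mm nominal. That is within the calibration error and inside the 42–44 mm locking range.

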